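Check out a battery cassette from its charger

ROBOT

A 6-joint arm with a two-finger parallel gripper is mounted at the origin on the work surface. World frame = base frame: x ahead of the robot, y to its left, z up, the work surface at z = 0. Lengths are in m, angles in rad, forces in N, time in s.
With the tool pointing down it reaches from about 0.35 to 0.975 m from the base axis. Payload 4.9 kg.
Tool frame: the origin (TCP) lies at the very end of the fingers, on their centre line; the grasp point (between the pads) lies 19 mm behind it; z points along the fingers, y is the line along which they close (so a half turn about z gives the same grasp; the last joint's range is limited). The gripper opens to 85 mm and grips with 20 to 120 N. Pads are 22 mm wide; open, the fingers measure 114 mm over their backs; the gripper's body (76 mm by 85 mm) begins 54 mm behind the grasp point. The pads swing forward as they close: fully open they stand 13 mm farther back than shut.
Start: joints at [1.088, 0.053, 1.613, -0, 1.476, -0.119], TCP at [0.222, 0.584, 0.231] pointing down, gripper open.
Joint ranges: [-3.01, 3.01], [-1.01, 2.22], [0.06, 2.58], [-1.02, 4.17], [0.09, 2.62], [-3.14, 3.14]. Speed limits (rad/s): [2.57, 2.57, 3.14, 3.14, 3.14, 3.14].

INTERFACE

Orientations are given as a rotation vector (axis times angle).
In Python, from station import ctrl, imaging gives the robot as it stands.
- The arm moves only by the tool play_rows, never from a script. Its argument "series" is a list of rows, each a list of 3 entries, a list of its own where there are three numbers: the opening, from 0 (shut) to 1 (fully open), then the shift along the tool's x, y, z each as a share of 0.05 m, from -1 to 1, then the turn, a rotation vector about the tool's x, y, z each as a share of 8 degrees, from -1 to 1. In form: [[grip, [dx, dy, dz], [ax, ay, az]], ...]. A call has 1 to 8 rows; each row shifts and turns the commanded pose from where the row before left it, along the tool's axes as they then stand; what a row does not reach is not made up. A row lasts 1/8 s, in which the tool goes at most 62.5 mm and 10.7 degrees, less where a joint would pass 70% of its speed; a pose out of reach is approached as far as the arm can. A call with a number of a shift or a turn outside -1 to 1 is refused whole. A call with a gripper value outside its range is refused whole. The fingers move at their own pace and stop on an object; "force" is the grip in N (left out, the last holds). Time passes only in rows, so rows that do not move let the fingers close. It gives the time, the measured TCP pose, the force, the opening and the grip force at its end, in the units of the state.
- ctrl.get_obs(): the state, without advancing time (a new reading comes with each control period).
- imaging.get_image(name): name is "side" or "top"; returns a dict with "color" (420x560x3 uint8, blue, green, red), "fx", "fy", "cx", "cy" (pixels), "extrinsics" (4x4, takes a point from world to camera coordinates). Camera axes: x right, y down, z forward; pixel columns grow to the right and rows downward; lengths in m; the calibration is good to about 2 mm. A picture is of the moment at which its call begins. There is no depth.
- ctrl.finish_job(): hands the job in; it is judged then, once.
The state is a dict: "t": time; "q": joint angles; "dq": joint speeds; "effort": joint torques, N m; "tool_pos": TCP position; "tool_rot": TCP orientation; "contact_force": force on the tool from outside, world axes, zero at the start; "wrist_torque": the same for the moment, N m; "opening": finger opening in m; "grip_force": force on a finger pad.
Only numpy, scipy, OpenCV 4.12 (cv2) and the standard library are available. Lean on these libraries where they do the work, as an engineer would, in place of code of your own. Each camera call takes 0.05 s, during which the arm holds its last target. There are 200 camera calls.

TASK

Check out the charged battery: pick up the yellow hand scanner and hold it steady for at least a second with its red window pointed square at the barcode on the front of the dark battery cassette, roughly 10 cm from it, then lay the scanner back down in the middle of its blue mat and let go. Next squeeze the two orange side catches of the cassette together, fully in, lift it straight up out of the charger and finish while still holding it by the squeezed catches, upright and still, with its underside at least 5 cm above the top of the charger; do not put it down or let go. Leave the tape roll, mouse and circuit board where they are.

Things in the scene. Friction and masses are not known exactly. Their poses are not given: they have to be found in the camera images.
- scanner_center (a point): Centre of the loose hand scanner (160 g), a yellow bar with a black head. Body 120 mm long, 34 mm wide (across y), 34 mm tall; the last 22 mm at the +x end is the head, 46 mm wide. It lies on the mat with its own z axis up; its centre is then 17 mm above the mat's surface. x points from the tail towards the red window at the nose. Grip the yellow part across its 34 mm.
- scanner_window (a point): Middle of the scanner's red window, on the nose face, 60.6 mm ahead (+x) of the scanner's centre, at the same height. The scanner looks along its +x axis, and reads at 50 to 150 mm from the window.
- mat_center (a point): Middle of the top face of the fixed blue mat on which the scanner lies: 190 mm (x) by 120 mm (y), its top 3 mm above the table. The scanner starts within a few cm of the middle, roughly along the mat's x axis.
- label (a point): Middle of the white barcode label (28 mm wide) on the front face of the battery cassette, 65 mm above the table while seated. The label's blank white end folds over the front edge of the cassette's blue top. It faces the cassette's -x side (towards the robot); the point's x axis points straight into the label, so a scanner aimed square at it has its x axis parallel to this one.
- cassette_center (a point): Centre of the loose battery cassette (about 0.32 kg with catches), a dark upright box 56 mm (its x) by 32 mm (its y) by 80 mm tall; z up. It starts fully down in the charger, its underside 8 mm and its top 88 mm above the table; the well fits it with 1 mm to spare per side in x and y. The catches hook under ledges in the charger: it cannot be pulled out unless both are squeezed in by more than about 3.5 mm.
- catch_left_pad (a point): Middle of the outer grip face of the left orange catch, on the cassette's +y side: a flat vertical plate 30 mm wide (along x), 5 mm thick, showing from the charger's top (43 mm above the table) up to 84 mm above the table; the point is 66 mm above the table and 26.5 mm from the cassette's middle plane. Pinch both catches from above with the fingers closing along the cassette's y axis.
- catch_right_pad (a point): The same for the right catch, on the cassette's -y side. Outside to outside the catches measure 53 mm at rest and 43 mm fully squeezed.
- catch_left (a joint): How far the left catch is squeezed towards the cassette: 0 at rest, 0.005 m fully in. Spring: 3.2 N at rest, 7.2 N fully in.
- catch_right (a joint): The same for the right catch.
- charger_top (a point): Middle of the charger, level with its top face. Fixed white block 92 mm (x) by 112 mm (y) by 43 mm tall with four green lamps along the front (-x) edge, on the side nearer the left catch; its axes are the seated cassette's.
- tape: Roll of yellow tape lying flat, 64 mm across, 20 mm tall; origin under its centre. Leave alone.
- mouse: Black computer mouse, 110 x 62 x 36 mm; origin under its centre. Leave alone.
- board: Small dark circuit board with yellow headers, 70 x 54 x 12 mm; origin under its centre. Leave alone.

How it is judged:
On the way, in this order (a step that is already met when the one before it is completed fails the run):
1. the lifted scanner, in the fingers, points at the label and is held steady for about 1 s (x of label in the frame of scanner_window between 0.05 and 0.15 m and y of label in the frame of scanner_window between -0.025 and 0.025 m and z of label in the frame of scanner_window between -0.025 and 0.025 m and angle between the x axis of scanner_window and the x axis of label, either way round below 0.3 rad and contact force between scanner and the fingers above 1 N and linear speed of scanner below 0.03 m/s and angular speed of scanner below 0.2 rad/s and height (world z) of cassette_center below 0.056 m), for 0.9 s.
2. the scanner lies at rest on the middle of its mat, let go (horizontal distance between scanner_center and mat_center below 0.05 m and height (world z) of scanner_center between 0.015 and 0.026 m and angle between scanner_center's own z axis and vertical below 0.15 rad and linear speed of scanner below 0.02 m/s and contact force between scanner and the fingers below 0.1 N), for 0.2 s.
3. both catches are squeezed in while the cassette still sits in the charger (value of joint each of catch_left, catch_right above 0.004 m and contact force between each of catch_left, catch_right and the fingers above 2 N and height (world z) of cassette_center below 0.06 m), for 0.1 s.
At the end, for the whole second after the job is handed in: Cassette held by the fingers on both catches (each over 4 mm in, over 2 N), underside over 48 mm above the charger's top, within 15 degrees of upright, still, clear of the charger; scanner flat on its mat, centre within 50 mm of the mat's middle (value of joint each of catch_left, catch_right above 0.004 m and contact force between each of catch_left, catch_right and the fingers above 2 N and z of cassette_center in the frame of charger_top above 0.088 m and angle between cassette_center's own z axis and vertical below 0.26 rad and linear speed of cassette below 0.03 m/s and angular speed of cassette below 0.3 rad/s and contact force between cassette and charger below 0.1 N and horizontal distance between scanner_center and mat_center below 0.05 m and height (world z) of scanner_center between 0.015 and 0.026 m and angle between scanner_center's own z axis and vertical below 0.15 rad); the arm keeps its last pose, push and grip.
It fails at once if the tape roll is moved by more than 30 mm (distance of tape from where it was at the start of the episode above 0.03 m).
It fails at once if the mouse is moved by more than 30 mm (distance of mouse from where it was at the start of the episode above 0.03 m).
It fails at once if the circuit board is moved by more than 30 mm (distance of board from where it was at the start of the episode above 0.03 m).
It also fails if it takes over 61 s, if anything falls off the work surface, if the arm or the gripper's body presses on something with over 40 N, if the wrist force passes 120 N, or if a joint passes its speed limit or range.

## Working session

There is one attempt and no reset: what is moved stays moved. The work goes in short steps, Python scripts to look and compute and a tool call to move; the robot and the scene stay as the last step left them, time stands still between calls to the robot, and variables do not carry over. Pictures are saved under pics/ and viewed, at most 10 in all, crops included, and the job is handed in when it is done.

Besides the shell and the picture viewer there is one more tool, called after "Call:" by a JSON object that holds its "op" and its "data", one argument or row to a line. play_rows: Moves the arm, as the interface text tells. Shift numbers are shares of 0.05 m and turn numbers shares of 8 degrees, none past 1 either way. Its arguments: {"type":"object","properties":{"series":{"type":"array"},"force":{"type":"number"}},"required":["series"]}

```bash
mkdir -p pics
python3 - <<'E'
from station import ctrl, imaging
import cv2,pickle
o=ctrl.get_obs();print(o)
d={}
for n in("side","top"):
    im=imaging.get_image(n);d[n]=im;cv2.imwrite(f"pics/{n}0.png",im["color"]);print(n,im["fx"],im["cx"],im["cy"],im["extrinsics"])
pickle.dump(d,open("im0.pkl","wb"))
E
```

```text
{'t': 0.0, 'q': array([ 1.08800782e+00,  5.33112237e-02,  1.61429395e+00,  1.79115810e-05,
        1.47598371e+00, -1.19025616e-01]), 'dq': array([-0.00063151, -0.00014005, -0.0007221 , -0.00269007,  0.00033158,
       -0.00023685]), 'effort': array([ 4.52939057e-04, -3.93703830e+01, -3.70167160e+01, -7.23154767e-05,
        7.23327161e-03,  5.11179792e-06]), 'tool_pos': array([0.22209202, 0.58354827, 0.23009133]), 'tool_rot': array([-5.68144519e-01, -3.08917193e+00,  2.98589255e-03]), 'contact_force': array([-0.11054041, -0.13039459,  0.2935155 ]), 'wrist_torque': array([ 0.02511335, -0.00575611,  0.04187464]), 'grip_force': 0.0, 'opening': 0.08510706557857445}
side 464.5853682090954 283.32776049732905 207.88633806935923 [[-0.81962488 -0.572831   -0.00892719  0.46943001]
 [-0.42623575  0.62013557 -0.65860076  0.33240649]
 [ 0.382803   -0.53600048 -0.7524396   0.90187873]
 [ 0.          0.          0.          1.        ]]
top 431.94975399312676 278.99950622303356 216.40079678902976 [[ 0.02956268 -0.99956093  0.00199969 -0.06926308]
 [-0.98924189 -0.02954412 -0.14327469  0.61287494]
 [ 0.14327086  0.0022574  -0.98968094  0.98844673]
 [ 0.          0.          0.          1.        ]]
```

View pics/side0.png

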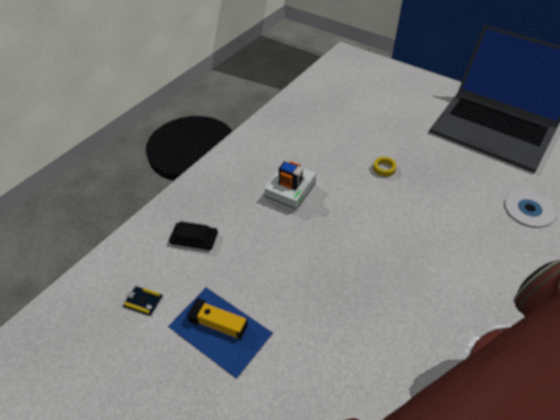

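View pics/top0.png

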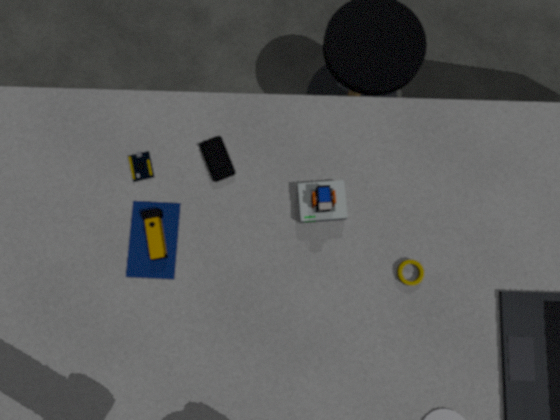

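```bash
cat > h.py <<'E'
import numpy as np,cv2
def bp(im,uv,z):
    uv=np.atleast_2d(np.float64(uv));E=im["extrinsics"];R,t=E[:3,:3],E[:3,3]
    d=np.c_[(uv[:,0]-im["cx"])/im["fx"],(uv[:,1]-im["cy"])/im["fy"],np.ones(len(uv))]@R
    c=-R.T@t
    return (c+d*((z-c[2])/d[:,2])[:,None])[:,:2]
def pj(im,P):
    P=np.atleast_2d(P);E=im["extrinsics"];q=P@E[:3,:3].T+E[:3,3]
    return np.c_[q[:,0]/q[:,2]*im["fx"]+im["cx"],q[:,1]/q[:,2]*im["fy"]+im["cy"]]
def crop(im,u0,v0,w,h,s):
    return cv2.resize(im["color"][v0:v0+h,u0:u0+w],None,fx=s,fy=s,interpolation=cv2.INTER_CUBIC)
E
python3 - <<'E'
import pickle
from h import *
d=pickle.load(open("im0.pkl","rb"));T,S=d["top"],d["side"]
a=crop(T,115,190,80,100,5);b=crop(T,280,165,80,80,5);c=crop(S,255,150,80,70,5)
o=np.zeros((600,800,3),np.uint8);o[:500,:400]=a;o[:400,400:]=b
cv2.imwrite("pics/c1.png",o)
hsv=cv2.cvtColor(T["color"],cv2.COLOR_BGR2HSV)
def seg(lo,hi,box,z,n):
    m=cv2.inRange(hsv,np.array(lo),np.array(hi));k=np.zeros_like(m);u,v,w,h=box;k[v:v+h,u:u+w]=m[v:v+h,u:u+w]
    p=np.argwhere(k)[:,::-1];p=bp(T,p,z);r=cv2.minAreaRect(np.float32(p*1000));print(n,len(p),p.mean(0),r)
seg((100,120,40),(125,255,255),(115,190,80,100),.003,"mat")
seg((15,130,100),(35,255,255),(135,200,40,70),.037,"scan")
seg((0,0,0),(180,120,60),(135,200,40,25),.037,"head")
seg((0,0,120),(180,60,255),(292,172,60,54),.043,"charger?")
seg((100,120,40),(125,255,255),(305,175,40,40),.088,"cass top blue")
E
```

```text
mat 2509 [0.54707157 0.2592444 ] ((554.5308837890625, 258.2481689453125), (115.05399322509766, 185.21607971191406), 89.01663208007812)
scan 531 [0.55412917 0.24492333] ((555.8547973632812, 245.2825927734375), (95.297119140625, 33.505332946777344), 12.797951698303223)
head 97 [0.61133319 0.25439463] ((606.3915405273438, 254.25192260742188), (36.467140197753906, 49.17522430419922), 1.7127467393875122)
charger? 787 [ 0.65510267 -0.16829136] ((653.396240234375, -156.13723754882812), (104.35940551757812, 112.72268676757812), 7.232275485992432)
cass top blue 189 [ 0.66383713 -0.1527061 ] ((664.1487426757812, -152.66644287109375), (35.83450698852539, 28.727506637573242), 6.579483509063721)
```

View pics/c1.png

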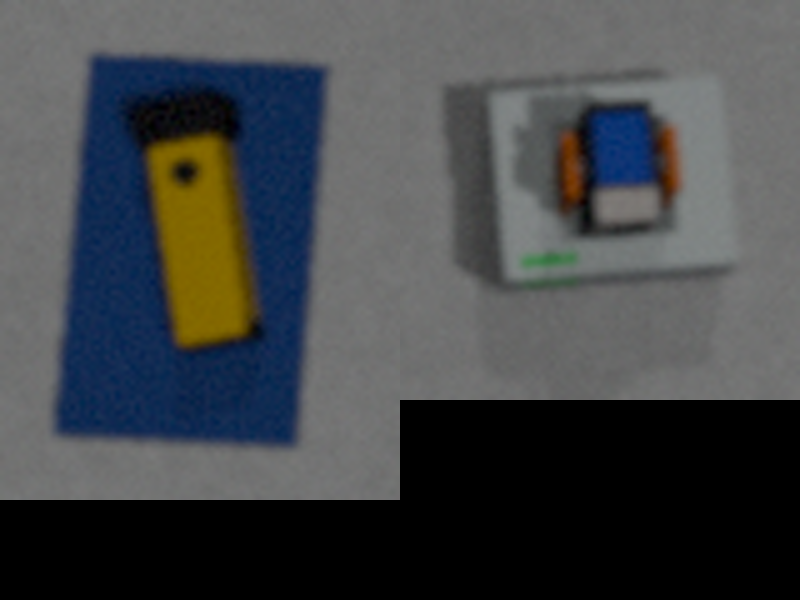

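Run:
```python
import pickle
from h import *
d=pickle.load(open("im0.pkl","rb"));T=d["top"]
def q(n,c,o,z):
    p=bp(T,np.array(c)/5-.4+o,z);print(n,p.mean(0).round(4))
    for i in range(len(p)):
        e=p[(i+1)%len(p)]-p[i];print("  ",p[i].round(4),np.hypot(*e).round(4),np.degrees(np.arctan2(e[1],e[0])).round(1))
q("mat",[(92,55),(327,66),(297,444),(55,434)],(115,190),.003)
q("charger",[(90,88),(320,78),(338,268),(107,280)],(280,165),.043)
q("catches mid",[(168,170),(271,160)],(280,165),.084)
q("casstop",[(190,103),(250,103),(260,225),(193,225)],(280,165),.088)
q("scan yellow top",[(147,142),(231,136),(244,342),(180,349)],(115,190),.037)
q("head",[(133,98),(234,92),(238,136),(140,142)],(115,190),.037)
```

```text
mat [0.5549 0.2576]
   [0.6496 0.3149] 0.1177 -91.0
   [0.6476 0.1972] 0.1871 179.1
   [0.4605 0.2001] 0.1181 89.4
   [0.4618 0.3183] 0.1878 -1.0
charger [ 0.6574 -0.1542]
   [ 0.6998 -0.0936] 0.1116 -85.7
   [ 0.7081 -0.2049] 0.0932 -174.2
   [ 0.6154 -0.2143] 0.1108 94.7
   [ 0.6063 -0.1039] 0.0941 6.3
catches mid [ 0.6559 -0.1527]
   [ 0.6528 -0.1289] 0.048 -82.7
   [ 0.659  -0.1765] 0.048 97.3
casstop [ 0.6558 -0.154 ]
   [ 0.6839 -0.1382] 0.0278 -88.3
   [ 0.6847 -0.166 ] 0.0573 -174.7
   [ 0.6277 -0.1713] 0.0307 91.7
   [ 0.6268 -0.1405] 0.0572 2.3
scan yellow top [0.5549 0.2443]
   [0.6021 0.2734] 0.0404 -84.1
   [0.6062 0.2332] 0.0993 -172.5
   [0.5078 0.2203] 0.0304 97.9
   [0.5036 0.2504] 0.1012 13.1
head [0.6149 0.2554]
   [0.6233 0.2817] 0.0487 -84.8
   [0.6277 0.2332] 0.0216 -171.0
   [0.6063 0.2298] 0.0471 95.3
   [0.602  0.2767] 0.0219 13.2
```

Call:
{"op": "play_rows", "data": {
  "series": [
    [1,[0,0,0.5],[0,0,-0.98]],
    [1,[0,0,0.5],[0,0,-0.98]],
    [1,[0,0,0.5],[0,0,-0.98]],
    [1,[0,0,0.5],[0,0,-0.98]]
  ]
}}

```text
t: 0.6
tool_pos: [0.2222, 0.5837, 0.1299]
tool_rot: [0.295, -3.127, 0.001]
contact_force: [-0.5, 1.0, 0.2]
opening: 0.0852
grip_force: 0.0
```

Call:
{"op": "play_rows", "data": {
  "series": [
    [1,[-0.68,-0.98,0],[0,0,0]],
    [1,[-0.68,-0.98,0],[0,0,0]],
    [1,[-0.68,-0.98,0],[0,0,0]],
    [1,[-0.68,-0.98,0],[0,0,0]],
    [1,[-0.68,-0.98,0],[0,0,0]],
    [1,[-0.68,-0.98,0],[0,0,0]],
    [1,[-0.68,-0.98,0],[0,0,0]],
    [1,[-0.68,-0.98,0],[0,0,0]]
  ]
}}

```text
t: 1.6
tool_pos: [0.5622, 0.2467, 0.1309]
tool_rot: [0.288, -3.128, -0.0]
contact_force: [0.2, 0.9, 0.3]
opening: 0.0855
grip_force: 0.0
```

Call:
{"op": "play_rows", "data": {
  "series": [
    [1,[0,0,0],[0,0,0]],
    [1,[0,0,0],[0,0,0]]
  ],
  "force": 30
}}

```text
t: 1.85
tool_pos: [0.5608, 0.2483, 0.1306]
tool_rot: [0.287, -3.127, -0.0]
contact_force: [-0.2, -0.3, -0.8]
opening: 0.0855
grip_force: 0.0
```

Call:
{"op": "play_rows", "data": {
  "series": [
    [1,[0,0,0.6],[0,0,0]],
    [1,[0,0,0.6],[0,0,0]],
    [1,[0,0,0.5],[0,0,0]],
    [1,[0,0,0.4],[0,0,0]],
    [1,[0,0,0.32],[0,0,0]],
    [1,[0,0,0],[0,0,0]]
  ],
  "force": 30
}}

```text
t: 2.6
tool_pos: [0.5601, 0.2484, 0.0088]
tool_rot: [0.289, -3.126, 0.001]
contact_force: [0.7, 0.1, 0.8]
opening: 0.0851
grip_force: 0.0
```

Call:
{"op": "play_rows", "data": {
  "series": [
    [0,[0,0,0],[0,0,0]],
    [0,[0,0,0],[0,0,0]],
    [0,[0,0,0],[0,0,0]],
    [0,[0,0,0],[0,0,0]],
    [0,[0,0,0],[0,0,0]],
    [0,[0,0,0],[0,0,0]],
    [0,[0,0,0],[0,0,0]],
    [0,[0,0,0],[0,0,0]]
  ],
  "force": 30
}}

```text
t: 3.6
tool_pos: [0.5622, 0.2485, 0.0114]
tool_rot: [-0.288, 3.127, 0.0]
contact_force: [-0.2, -1.0, 5.8]
opening: 0.0337
grip_force: 31.4
```

Call:
{"op": "play_rows", "data": {
  "series": [
    [0,[0,0,-0.3],[0,0,0]],
    [0,[0,0,-0.6],[0,0,0]],
    [0,[0,0,-0.6],[0,0,0.3]],
    [0,[0,0,-0.5],[0,0,0.35]]
  ]
}}

```text
t: 4.1
tool_pos: [0.5611, 0.2483, 0.1115]
tool_rot: [0.143, -3.138, -0.0]
contact_force: [0.4, 0.2, -2.5]
opening: 0.0339
grip_force: 30.7
```

Call:
{"op": "play_rows", "data": {
  "series": [
    [0,[0.2,-0.4,0],[0,0,0]],
    [0,[0.3,-0.9,0],[0,0,0]],
    [0,[0.3,-0.9,0],[0,0,0]],
    [0,[0.3,-0.9,0],[0,0,0]],
    [0,[0.3,-0.9,0],[0,0,0]],
    [0,[0.3,-0.9,0],[0,0,0]],
    [0,[0.3,-0.9,0],[0,0,0]],
    [0,[0.3,-0.9,0.2],[0,0,0]]
  ]
}}

```text
t: 5.1
tool_pos: [0.4777, -0.0974, 0.1012]
tool_rot: [-0.146, 3.136, -0.001]
contact_force: [-0.1, 0.2, -2.5]
opening: 0.0337
grip_force: 30.7
```

Call:
{"op": "play_rows", "data": {
  "series": [
    [0,[0.3,-0.9,0.4],[0,0,0]],
    [0,[0.1,-0.5,0.3],[0,0,0]],
    [0,[0,0,0.1],[0,0,0]],
    [0,[0,0,0],[0,0,0]]
  ]
}}

```text
t: 5.6
tool_pos: [0.464, -0.1666, 0.0599]
tool_rot: [0.146, -3.137, -0.002]
contact_force: [-0.2, -0.4, -0.5]
opening: 0.0341
grip_force: 30.6
```

Run:
```python
from station import ctrl, imaging
from h import *
import pickle
d={n:imaging.get_image(n) for n in("side","top")};pickle.dump(d,open("im1.pkl","wb"))
p=ctrl.get_obs()["tool_pos"];print(p)
o=np.zeros((600,800,3),np.uint8)
for i,n in enumerate(d):
    u,v=pj(d[n],(.56,-.165,.06))[0].astype(int);print(n,u,v)
    u0,v0=max(u-50,0),max(v-60,0);print(u0,v0);c=crop(d[n],u0,v0,100,120,4);o[:c.shape[0],400*i:400*i+c.shape[1]]=c
cv2.imwrite("pics/c2.png",o)
```

```text
[ 0.46486735 -0.16662098  0.06083453]
side 325 188
275 128
top 327 240
277 180
```

View pics/c2.png

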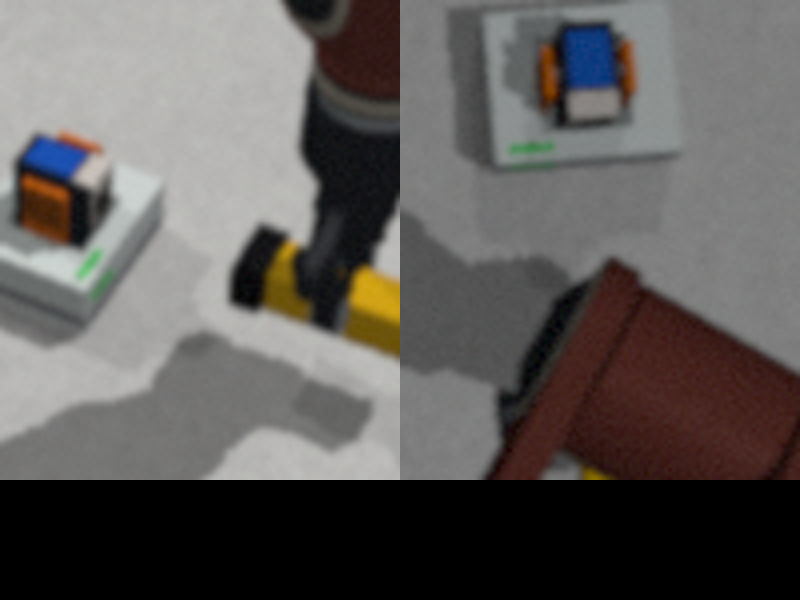

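Run:
```python
import pickle
from h import *
S=pickle.load(open("im1.pkl","rb"))["side"]
a=np.radians(5.3);c=np.array([.4649,-.1666,.0608+.0086])+.004*np.array([np.cos(a),np.sin(a),0])
R=np.array([[np.cos(a),-np.sin(a),0],[np.sin(a),np.cos(a),0],[0,0,1]])
for x in(60,38):
  for y in(-23,23):
    for z in(-17,17):
      u=pj(S,c+R@(np.array([x,y,z])/1000))[0];print(x,y,z,((u-(275,128)+.4)*4).round())
```

```text
60 -23 -17 [257. 254.]
60 -23 17 [261. 216.]
60 23 -17 [225. 302.]
60 23 17 [229. 264.]
38 -23 -17 [289. 266.]
38 -23 17 [294. 228.]
38 23 -17 [258. 315.]
38 23 17 [262. 277.]
```

Call:
{"op": "play_rows", "data": {
  "series": [
    [0,[0,-0.08,0],[0,0,0]],
    [0,[0,0,0],[0,0,0]],
    [0,[0,0,0],[0,0,0]],
    [0,[0,0,0],[0,0,0]],
    [0,[0,0,0],[0,0,0]],
    [0,[0,0,0],[0,0,0]],
    [0,[0,0,0],[0,0,0]],
    [0,[0,0,0],[0,0,0]]
  ]
}}

```text
t: 6.7
tool_pos: [0.4648, -0.1715, 0.0603]
tool_rot: [-0.146, 3.138, 0.0]
contact_force: [0.4, -0.2, -2.0]
opening: 0.0336
grip_force: 30.7
```

Call:
{"op": "play_rows", "data": {
  "series": [
    [0,[0,0,0],[0,0,0]],
    [0,[0,0,0],[0,0,0]],
    [0,[0,0,0],[0,0,0]],
    [0,[0,0,0],[0,0,0]],
    [0,[0,0,0],[0,0,0]],
    [0,[0,0,0],[0,0,0]],
    [0,[0,0,0],[0,0,0]],
    [0,[0,0,0],[0,0,0]]
  ]
}}

```text
t: 7.7
tool_pos: [0.4649, -0.1715, 0.0603]
tool_rot: [-0.146, 3.138, -0.0]
contact_force: [0.6, -0.2, -1.8]
opening: 0.0334
grip_force: 30.7
```

Call:
{"op": "play_rows", "data": {
  "series": [
    [0,[0,0,-0.4],[0,0,0]],
    [0,[-0.11,0.37,-0.6],[0,0,0]],
    [0,[-0.3,1,0],[0,0,0]],
    [0,[-0.3,1,0],[0,0,0]],
    [0,[-0.3,1,0],[0,0,0]],
    [0,[-0.3,1,0],[0,0,0]],
    [0,[-0.3,1,0],[0,0,0]],
    [0,[-0.3,1,0],[0,0,0]]
  ]
}}

```text
t: 8.7
tool_pos: [0.5306, 0.1563, 0.1104]
tool_rot: [-0.146, 3.138, -0.0]
contact_force: [1.0, -1.0, -1.1]
opening: 0.0337
grip_force: 30.7
```

Call:
{"op": "play_rows", "data": {
  "series": [
    [0,[-0.3,1,0],[0,0,0]],
    [0,[-0.2,0.7,0.2],[0,0,0]],
    [0,[-0.1,0.3,0.5],[0,0,0]],
    [0,[0,0,0.5],[0,0,0]],
    [0,[0,0,0.4],[0,0,0]],
    [0,[0,0,0.2],[0,0,0]],
    [0,[0,0,0.1],[0,0,0]],
    [0,[0,0,0],[0,0,0]]
  ]
}}

```text
t: 9.7
tool_pos: [0.5514, 0.2568, 0.0157]
tool_rot: [-0.145, 3.138, 0.0]
contact_force: [-0.5, 0.4, -1.7]
opening: 0.0334
grip_force: 30.6
```

Call:
{"op": "play_rows", "data": {
  "series": [
    [0,[0,0,0.04],[0,0,0]],
    [0,[0,0,0.04],[0,0,0]],
    [0,[0,0,0.02],[0,0,0]],
    [0,[0,0,0],[0,0,0]]
  ]
}}

```text
t: 10.2
tool_pos: [0.5514, 0.257, 0.0115]
tool_rot: [-0.146, 3.138, -0.0]
contact_force: [-3.3, -1.5, 5.1]
opening: 0.0332
grip_force: 31.3
```

Touching down; release, then rise.

Call:
{"op": "play_rows", "data": {
  "series": [
    [0.7,[0,0,0],[0,0,0]],
    [0.7,[0,0,0],[0,0,0]],
    [0.9,[0,0,0],[0,0,0]],
    [0.9,[0,0,0],[0,0,0]],
    [1,[0,0,0],[0,0,0]],
    [1,[0,0,0],[0,0,0]],
    [1,[0,0,0],[0,0,0]]
  ]
}}

```text
t: 11.08
tool_pos: [0.551, 0.2569, 0.0103]
tool_rot: [-0.146, 3.138, 0.0]
contact_force: [-0.1, -0.7, -0.3]
opening: 0.0856
grip_force: 0.0
```

Call:
{"op": "play_rows", "data": {
  "series": [
    [1,[0,0,-0.4],[0,0,0]],
    [1,[0,0,-0.8],[0,0,0]],
    [1,[0,0,-0.8],[0,0,0]],
    [1,[0,0,-0.8],[0,0,0]],
    [1,[0,0,-0.4],[0,0,0]]
  ]
}}

```text
t: 11.7
tool_pos: [0.5525, 0.2574, 0.1749]
tool_rot: [-0.146, 3.132, 0.002]
contact_force: [-0.4, -0.9, 0.7]
opening: 0.0854
grip_force: 0.0
```

Call:
{"op": "play_rows", "data": {
  "series": [
    [1,[-0.14,-0.87,0],[0,0,0]],
    [1,[-0.15,-1,0],[0,0,0]],
    [1,[-0.15,-1,0],[0,0,0]],
    [1,[-0.15,-1,0],[0,0,0]],
    [1,[-0.15,-1,0],[0,0,0]],
    [1,[-0.15,-1,0],[0,0,0]],
    [1,[-0.15,-1,0],[0,0,0]],
    [1,[-0.15,-0.8,0],[0,0,0]]
  ]
}}

```text
t: 12.7
tool_pos: [0.6456, -0.1214, 0.17]
tool_rot: [0.144, -3.138, -0.0]
contact_force: [0.8, 0.7, -0.9]
opening: 0.0856
grip_force: 0.0
```

Call:
{"op": "play_rows", "data": {
  "series": [
    [1,[-0.15,-0.7,0],[0,0,0]],
    [1,[0,0,0],[0,0,0]],
    [1,[0,0,0],[0,0,0]]
  ]
}}

```text
t: 13.08
tool_pos: [0.6561, -0.1531, 0.1699]
tool_rot: [0.146, -3.137, -0.001]
contact_force: [-0.4, 0.0, 0.7]
opening: 0.0854
grip_force: 0.0
```

Run:
```python
from station import ctrl, imaging
from h import *
import pickle
d={n:imaging.get_image(n) for n in("side","top")};pickle.dump(d,open("im2.pkl","wb"))
print(ctrl.get_obs()["tool_pos"])
o=np.zeros((600,800,3),np.uint8)
o[:500,:400]=crop(d["side"],250,110,80,100,5);o[:500,400:]=crop(d["top"],115,190,80,100,5)
S=d["side"];a=np.radians(5.3);R=np.array([[np.cos(a),-np.sin(a),0],[np.sin(a),np.cos(a),0],[0,0,1]])
for x in(-28,28):
  for y in(-16,16):
    print(x,y,((pj(S,np.array([.6565,-.1535,.088])+R@np.array([x/1e3,y/1e3,0]))[0]-(250,110)+.4)*5).round())
cv2.imwrite("pics/c3.png",o)
```

```text
[ 0.65617252 -0.1524472   0.17011099]
-28 -16 [269. 291.]
-28 16 [239. 330.]
28 -16 [173. 254.]
28 16 [141. 292.]
```

View pics/c3.png

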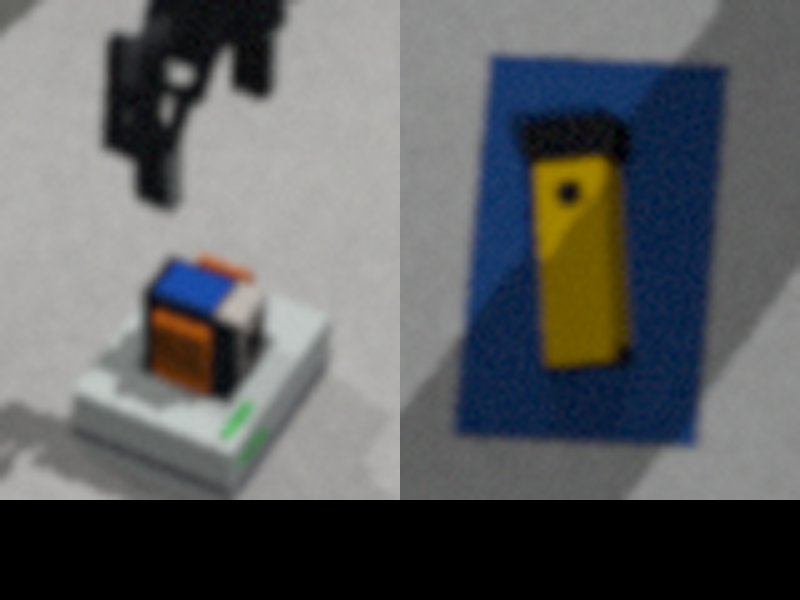

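Call:
{"op": "play_rows", "data": {
  "series": [
    [1,[0,0,0.5],[0,0,0]],
    [1,[0,0,0.5],[0,0,0]],
    [1,[0,0,0.5],[0,0,0]],
    [1,[0,0,0.5],[0,0,0]],
    [1,[0,0,0.3],[0,0,0]],
    [1,[0,0,0.1],[0,0,0]],
    [1,[0,0,0],[0,0,0]]
  ],
  "force": 40
}}

```text
t: 14.05
tool_pos: [0.6568, -0.1534, 0.0508]
tool_rot: [-0.146, 3.138, -0.0]
contact_force: [-0.6, -1.2, 0.1]
opening: 0.0855
grip_force: 0.0
```

Call:
{"op": "play_rows", "data": {
  "series": [
    [0.65,[0,0,0],[0,0,0]],
    [0.6,[0,0,0],[0,0,0]],
    [0.55,[0,0,0],[0,0,0]],
    [0.5,[0,0,0],[0,0,0]],
    [0.4,[0,0,0],[0,0,0]],
    [0.4,[0,0,0],[0,0,0]],
    [0.4,[0,0,0],[0,0,0]]
  ],
  "force": 40
}}

```text
t: 14.92
tool_pos: [0.6579, -0.1544, 0.0534]
tool_rot: [-0.145, 3.135, -0.003]
contact_force: [-3.3, -0.2, 10.5]
opening: 0.0393
grip_force: 43.1
```

Run:
```python
from station import ctrl, imaging
from h import *
d={n:imaging.get_image(n) for n in("side","top")}
o=ctrl.get_obs();print(o["tool_pos"],o["opening"],o["grip_force"])
o=np.zeros((600,800,3),np.uint8)
o[:480,:480]=crop(d["side"],250,125,80,80,6);o[:320,480:]=crop(d["top"],280,165,80,80,4)
cv2.imwrite("pics/c4.png",o)
```

```text
[ 0.6578749  -0.15438745  0.05340201] 0.039305007307580866 43.06881844997406
```

View pics/c4.png

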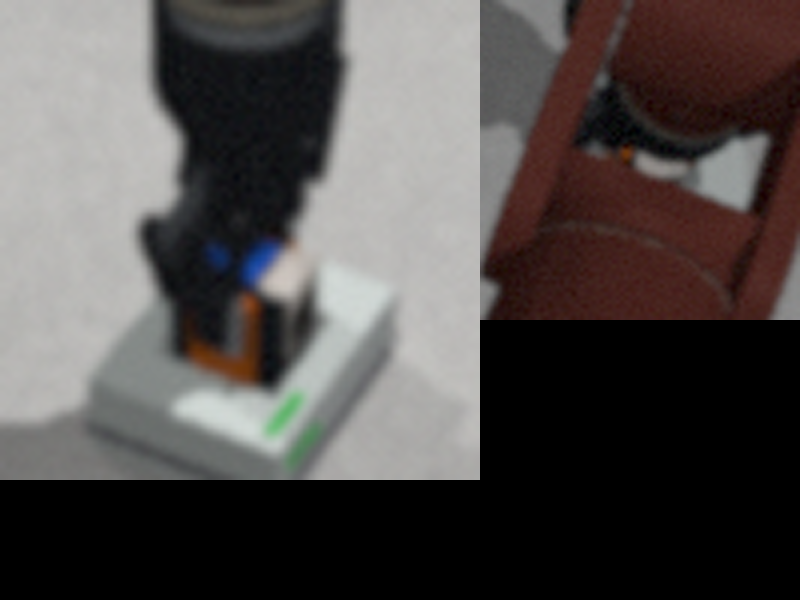

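Call:
{"op": "play_rows", "data": {
  "series": [
    [0.3,[0,0,0],[0,0,0]],
    [0.3,[0,0,-0.1],[0,0,0]],
    [0.3,[0,0,-0.1],[0,0,0]],
    [0.3,[0,0,-0.1],[0,0,0]],
    [0.3,[0,0,-0.1],[0,0,0]],
    [0.3,[0,0,0],[0,0,0]]
  ],
  "force": 50
}}

```text
t: 15.78
tool_pos: [0.6564, -0.1532, 0.0711]
tool_rot: [0.145, -3.138, -0.001]
contact_force: [0.1, -0.1, -3.4]
opening: 0.038
grip_force: 51.9
```

Call:
{"op": "play_rows", "data": {
  "series": [
    [0.3,[0,0,-0.15],[0,0,0]],
    [0.3,[0,0,-0.3],[0,0,0]],
    [0.3,[0,0,-0.35],[0,0,0]],
    [0.3,[0,0,-0.35],[0,0,0]],
    [0.3,[0,0,-0.3],[0,0,0]],
    [0.3,[0,0,-0.2],[0,0,0]],
    [0.3,[0,0,-0.05],[0,0,0]],
    [0.3,[0,0,0],[0,0,0]]
  ]
}}

```text
t: 16.77
tool_pos: [0.6562, -0.1535, 0.1549]
tool_rot: [0.146, -3.137, -0.0]
contact_force: [0.1, 0.6, -5.1]
opening: 0.0381
grip_force: 51.8
```

Call:
{"op": "play_rows", "data": {
  "series": [
    [0.3,[0,0,0],[0,0,0]],
    [0.3,[0,0,0],[0,0,0]],
    [0.3,[0,0,0],[0,0,0]],
    [0.3,[0,0,0],[0,0,0]]
  ]
}}

```text
t: 17.27
tool_pos: [0.6565, -0.1536, 0.1552]
tool_rot: [0.146, -3.138, -0.0]
contact_force: [-0.3, 0.7, -3.9]
opening: 0.0375
grip_force: 51.8
```

Run:
```python
from station import ctrl, imaging
from h import *
d={n:imaging.get_image(n) for n in("side","top")}
o=np.zeros((600,800,3),np.uint8)
o[:500,:500]=crop(d["side"],245,85,100,100,5)[:500,:500];o[:300,500:740]=crop(d["top"],115,190,80,100,3)
S=d["side"];a=np.radians(5.3);R=np.array([[np.cos(a),-np.sin(a),0],[np.sin(a),np.cos(a),0],[0,0,1]])
for z in(-40,40):
    print(z,((pj(S,np.array([.6565,-.1535,.150])+R@np.array([-.028,.016,z/1e3]))[0]-(245,85)+.4)*5).round())
cv2.imwrite("pics/c5.png",o)
```

```text
-40 [265. 423.]
40 [267. 299.]
```

View pics/c5.png

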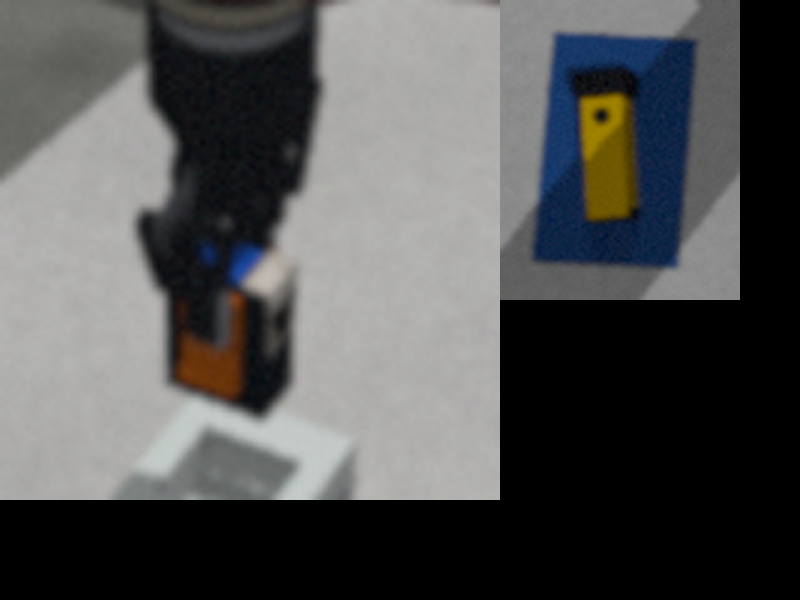

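```bash
python3 -c "
from station import ctrl
print(ctrl.finish_job())"
```

```text
the job is handed in; nothing more can be done
None
```

The job is handed in; the hand-in call gave no verdict. The scanner was held about 10 cm from the barcode for 2 s and is back on the middle of its mat. The cassette is held upright by its squeezed catches, with its underside about 6 to 7 cm above the charger's top.

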